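# Mix the yellow paint and hold it up over the sketchbook

### The job

Take the bottle of yellow paint out of the wooden rack, stand it upright on the round sprung pad of the paint mixer, press it down until the pad is fully depressed, and keep it pressed there for about a second. Then lift it clear of the mixer and hold it up over the middle of the open sketchbook, upright and still, its foot about 12 cm above the pages, so that the painter can compare the colour; the program finishes while still holding the bottle in the air. Leave the other bottles in the rack and everything else on the table where it is.

Things in the scene. Friction and masses are not known exactly. Their poses are not given: they have to be found in the camera images.
- yellow_bottle: the yellow paint bottle, round, upright, loose, 0.09 to 0.18 kg. Origin at the centre of its foot, z up along its axis. 99 mm tall: body 38 mm in diameter from the foot to 72 mm up, a shoulder to 80 mm, then a yellow cap 30 mm in diameter up to 99 mm. It stands in one of the three holes of the rack (any one), its foot 10 mm above the table
- red_bottle: a red paint bottle of the same shape, in another hole of the rack; to be left there
- blue_bottle: a blue paint bottle of the same shape, in another hole of the rack; to be left there
- rack: fixed pale wooden rack, a block 70 mm (its x) by 216 mm (its y) by 25 mm high. Origin under its centre, on the table. Three holes 43 mm wide and 15 mm deep in a row along its y axis, at y = -70, 0 and 70 mm. The bottles' sides are free along the rack's x axis, so fingers closing along x fit
- mixer: fixed paint mixer, a round grey housing 120 mm in diameter and 62 mm high, with a round black rubber pad above it. Origin under its centre, on the table; a control knob and a red switch (look only) on its -x side
- pad_top (a point): centre of the upper face of the mixer's pad, a flat black rubber disc 60 mm in diameter over the middle of the housing; 80 mm above the table at rest. It moves down with the pad
- mixer_pad (a joint): how far the sprung pad is pressed down: 0 at rest, 0.008 m fully down; pushing it starts at about 1.5 N and takes 8 N at full depth, where it meets a rigid stop. The mixer is not otherwise switched on
- sketchbook: fixed open sketchbook lying flat, 150 mm (its x) by 186 mm (its y), 8 mm thick, white pages. Origin under its centre, on the table
- page_middle (a point): the middle of the open sketchbook, at the top of its pages, 8 mm above the table
- tape_roll: a loose pale roll of tape lying flat, 84 mm in diameter, 22 mm high, origin at the centre of its underside
- pebble: a loose grey pebble, 60 mm wide, 30 mm high, origin at the centre of its underside
- paint_tin: a loose steel tin with a white label, 72 mm in diameter, 75 mm high, origin at the centre of its underside
- brush_pot: a loose earthenware pot with brushes in it, 88 mm in diameter, 170 mm high with the brushes, origin at the centre of its underside
- mannequin: a loose wooden artist's figure on a round foot 90 mm in diameter, 198 mm tall, origin at the centre of its underside
There are look-alikes about, which are no part of the job. Leave any green or turquoise look-alike of the yellow_bottle alone.

How it is judged:
On the way, in this order (a step that is already met when the one before it is completed fails the run):
1. the yellow bottle is lifted clear out of the rack by the fingers (z of yellow_bottle in the frame of rack above 0.035 m and contact force between yellow_bottle and the fingers above 1 N and contact force between yellow_bottle and rack below 0.1 N), for 0.1 s.
2. held upright, the bottle presses the mixer's pad fully down for at least 0.6 s (value of joint mixer_pad above 0.007 m and contact force between yellow_bottle and mixer above 4 N and contact force between yellow_bottle and the fingers above 1 N and horizontal distance between yellow_bottle and pad_top below 0.022 m and angle between yellow_bottle's own z axis and vertical below 0.15 rad), for 0.6 s.
At the end, for the whole second after the job is handed in: yellow bottle held by the fingers alone: foot 80-170 mm above the pages, within 50 mm of the book's middle, upright within 0.12 rad, under 20 mm/s and 0.2 rad/s; pad up again (under 2 mm); other bottles and loose things within 30 mm of their start, tilted under 0.2 rad (z of yellow_bottle in the frame of page_middle between 0.08 and 0.17 m and horizontal distance between yellow_bottle and page_middle below 0.05 m and angle between yellow_bottle's own z axis and vertical below 0.12 rad and linear speed of yellow_bottle below 0.02 m/s and angular speed of yellow_bottle below 0.2 rad/s and contact force between yellow_bottle and the fingers above 1 N and contact force between yellow_bottle and mixer below 0.1 N and contact force between yellow_bottle and rack below 0.1 N and contact force between yellow_bottle and sketchbook below 0.1 N and value of joint mixer_pad below 0.002 m and contact force between yellow_bottle and red_bottle below 0.1 N and contact force between yellow_bottle and blue_bottle below 0.1 N and contact force between yellow_bottle and tape_roll below 0.1 N and contact force between yellow_bottle and pebble below 0.1 N and contact force between yellow_bottle and paint_tin below 0.1 N and contact force between yellow_bottle and brush_pot below 0.1 N and contact force between yellow_bottle and mannequin below 0.1 N and distance of each of red_bottle, blue_bottle, tape_roll, pebble, paint_tin, brush_pot, mannequin from where it was at the start of the episode below 0.03 m and angle between each of red_bottle, blue_bottle, tape_roll, pebble, paint_tin, brush_pot, mannequin's own z axis and vertical below 0.2 rad); the arm keeps its last pose, push and grip.
It fails at once if another bottle or a loose thing on the table is moved by more than 40 mm or tipped over (distance of any of red_bottle, blue_bottle, tape_roll, pebble, paint_tin, brush_pot, mannequin from where it was at the start of the episode above 0.04 m or angle between any of red_bottle, blue_bottle, tape_roll, pebble, paint_tin, brush_pot, mannequin's own z axis and vertical above 0.5 rad).
It also fails if it takes over 59 s, if anything falls off the work surface, if the arm or the gripper's body presses on something with over 40 N, if the wrist force passes 120 N, or if a joint passes its speed limit or range.

### The arm

A 6-joint arm with a two-finger parallel gripper is mounted at the origin on the work surface. World frame = base frame: x ahead of the robot, y to its left, z up, the work surface at z = 0. Lengths are in m, angles in rad, forces in N, time in s.
With the tool pointing down it reaches from about 0.275 to 0.75 m from the base axis. Payload 10.2 kg.
Tool frame: the origin (TCP) lies midway between the tips of the shut fingers; the grasp point (between the pads) lies 19 mm behind it; z points along the fingers, y is the line along which they close (so a half turn about z gives the same grasp; the last joint's range is limited). The gripper opens to 85 mm and grips with 20 to 120 N. Pads are 22 mm wide; open, the fingers measure 114 mm over their backs; the gripper's body (76 mm by 85 mm) begins 54 mm behind the grasp point. The pads swing forward as they close: fully open they stand 13 mm farther back than shut.
Start: joints at [1.022, 0.313, 1.498, -0, 1.331, -0.223], TCP at [0.168, 0.497, 0.231] pointing down, gripper open.
Joint ranges: [-2.94, 2.94], [-0.97, 2.17], [0.19, 2.56], [-1.23, 4.37], [0.02, 3.11], [-2.88, 2.88]. Speed limits (rad/s): [2.39, 2.39, 3.01, 3.14, 3.14, 3.14].

### API

Orientations are given as a unit quaternion [x, y, z, w].
In Python, from plant import readout, snapshot, manip gives the robot as it stands.
- The arm moves only by the shell command python3 -m crank 'ROWS' [FORCE]. ROWS is text: rows parted by semicolons, each of 7 numbers parted by spaces: the shift along the tool's x, y, z in m, then the turn, a rotation vector about the tool's x, y, z in rad, then the finger opening in m, from 0 to 0.0854. In form: dx dy dz ax ay az grip; .... A call has 1 to 20 rows; each row is the pose to reach, as a shift and turn from the pose commanded when the call began, along the tool's axes at that moment; what a row does not reach only later rows make up. A row lasts 1/12 s, in which the tool goes at most 41.7 mm and 7.16 degrees, less where a joint would pass 70% of its speed; a pose out of reach is approached as far as the arm can. A call with a gripper value outside its range is refused whole. The fingers move at their own pace and stop on an object; FORCE is the grip in N (left out, the last holds). Time passes only in rows, so rows that repeat a pose let the fingers close. It gives the time, the measured TCP pose, the force, the opening and the grip force at its end, in the units of the state.
- readout.get_obs(): the state, without advancing time (a new reading comes with each control period).
- snapshot(name): name is "scene" or "top" or "wrist"; returns a dict with "img" (400x640x3 uint8, red, green, blue), "z_map" (400x640 float32, m along the optical axis (not along the pixel's ray), 0 where there is no reading), "vfov" (degrees; the focal length in pixels is half the picture's height over the tangent of half this angle, whatever the lens; pixels are square), "cx", "cy" (the principal point, pixels), "dist" ([k1, k2, p1, p2, k3] as OpenCV has them; the pictures are not rectified), "position" and "rotation" of the camera in the world. Camera axes: x right, y down, z forward; pixel columns grow to the right and rows downward; lengths in m; the calibration is good to about 2 mm. A picture is of the moment at which its call begins.
- manip.hand_in(): hands the job in; it is judged then, once.
The state is a dict: "time": time; "joint_pos": joint angles; "qd": joint speeds; "joint_torque": joint torques, N m; "position": TCP position; "eef_rot": TCP orientation; "contact_force": force on the tool from outside, world axes, zero at the start; "ft_torque": the same for the moment, N m; "grip_width": opening from 0.0 (shut) to 1.0 (fully open); "grip_force": force on a finger pad.
Only numpy, scipy, OpenCV 4.12 (cv2) and the standard library are available. Lean on these libraries where they do the work, as an engineer would, in place of code of your own. Each camera call takes 0.05 s, during which the arm holds its last target. There are 200 camera calls.

## Working session

There is one attempt and no reset: what is moved stays moved. The work goes in short steps, Python scripts to look and compute and a shell command to move; the robot and the scene stay as the last step left them, time stands still between calls to the robot, and variables do not carry over. Pictures are saved under pics/ and viewed, at most 10 in all, crops included, and the job is handed in when it is done.

```bash
mkdir -p pics; cat > h.py <<'E'
import numpy as np, cv2, pickle
from plant import readout, snapshot, manip
def snap(n,f=None):
    s=snapshot(n)
    if f: cv2.imwrite('pics/'+f,s['img'][:,:,::-1]); pickle.dump(s,open('pics/'+f+'.pkl','wb'))
    return s
def K(s):
    f=200/np.tan(np.radians(s['vfov'])/2)
    return np.array([[f,0,s['cx']],[0,f,s['cy']],[0,0,1.]])
def R(s):
    r=np.array(s['rotation'],float)
    if r.shape==(3,3): return r
    from scipy.spatial.transform import Rotation
    return Rotation.from_quat(r).as_matrix()
def rays(s,px):
    u=cv2.undistortPoints(np.array(px,float).reshape(-1,1,2),K(s),np.array(s['dist'],float))[:,0]
    return np.c_[u,np.ones(len(u))]@R(s).T
def onplane(s,px,z):
    d=rays(s,px);p=np.array(s['position'])
    return p+d*((z-p[2])/d[:,2])[:,None]
def depthpts(s,px):
    px=np.array(px);d=rays(s,px);z=s['z_map'][px[:,1].astype(int),px[:,0].astype(int)]
    return np.array(s['position'])+d*z[:,None]
E
python3 - <<'E'
from h import *
a=snap('scene','scene0.png');b=snap('top','top0.png')
for s in(a,b):print(s['position'],s['rotation'],s['vfov'],s['dist'],(s['z_map']>0).mean())
print(readout.get_obs())
E
```

```text
[1.18885592 0.19223966 0.86658158] [ 0.55706535  0.76409391 -0.26091886 -0.19431943] 56.617760027654285 [-0.02648153  0.          0.          0.          0.        ] 0.9961640625
[0.42521481 0.00180262 0.95450767] [-0.6978844   0.70948056 -0.0719355   0.06648293] 54.042248543601616 [-0.09116369  0.          0.          0.          0.        ] 0.996140625
{'time': 0.1, 'joint_pos': array([ 1.02160356e+00,  3.13417491e-01,  1.49834067e+00, -1.78805968e-05,
        1.33103058e+00, -2.23380864e-01]), 'qd': array([ 0.00066239, -0.00157461, -0.00203461,  0.00091156,  0.00172064,
       -0.00103363]), 'joint_torque': array([ 1.64774345e-03, -4.12898040e+01, -2.60143697e+01, -2.25974527e-04,
        3.03211091e-03, -4.45098021e-05]), 'position': array([0.16792418, 0.49717703, 0.23078801]), 'eef_rot': array([ 1.62184237e-01,  9.86760313e-01, -5.57250393e-04, -2.17271388e-04]), 'contact_force': array([-0.32315087, -0.49756381, -0.42638277]), 'ft_torque': array([ 0.00248063, -0.02752454,  0.03176809]), 'grip_force': 0.0, 'grip_width': 1.0009864667481232}
```

View pics/scene0.png

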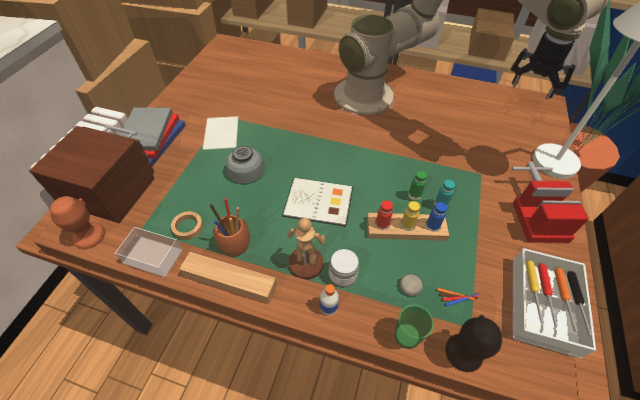

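View pics/top0.png

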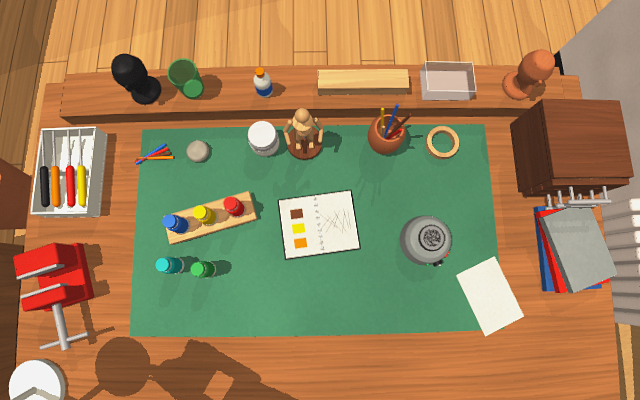

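The scene view shows the rack with red (386,213), yellow (411,215) and blue (437,215) bottles. The mixer is at (243,163) and the sketchbook at (318,201). In the top view, yellow is in the middle hole at (203,214), the mixer at (427,240), the book at (319,225), and the pebble at (198,150).

Things that could be taken for the yellow bottle, by top pixel: green (203,269), turquoise (169,265), red (233,206), blue (173,223), the white and blue bottle with an orange cap (262,82), and a yellow paint patch on the book (299,228). I choose (203,214): yellow cap, in the rack.

```bash
cat > m.py <<'E'
from h import *
S={n:pickle.load(open(f'pics/{n}0.png.pkl','rb')) for n in('scene','top')}
t=S['top'];hsv=cv2.cvtColor(t['img'],cv2.COLOR_RGB2HSV)
yy,xx=np.mgrid[:400,:640];px=np.c_[xx.ravel(),yy.ravel()]
P={n:depthpts(s,px).reshape(400,640,3) for n,s in S.items()}
H={n:cv2.cvtColor(s['img'],cv2.COLOR_RGB2HSV) for n,s in S.items()}
def rep(name,n,m):
    q=P[n][m]; 
    if len(q)<5: print(name,n,'none');return
    c,r=cv2.minEnclosingCircle(q[:,:2].astype(np.float32))
    print(name,n,len(q),'mean',q.mean(0).round(4),'circ',np.round(c,4),round(r,4),'z',np.percentile(q[:,2],[5,50,95]).round(4))
for n in S:
    X,Y,Z=np.moveaxis(P[n],2,0);h=H[n]
    inr=(X>.3)&(X<.7)&(abs(Y)<.45)
    yel=(h[...,0]>20)&(h[...,0]<33)&(h[...,1]>150)&(h[...,2]>90)&inr
    rep('yel captop',n,yel&(Z>.104)&(Z<.116)&(Y>.1))
    for nm,lo,hi in(('red',-1,8),('blue',105,125),('green',50,75),('turq',80,98)):
        rep(nm+' captop',n,(h[...,0]>lo)&(h[...,0]<hi)&(h[...,1]>120)&(Z>.09)&(Z<.118)&(Y>.1)&inr)
    mx=inr&(Y<-.1)&(X<.5)
    rep('pad',n,mx&(Z>.075)&(Z<.09)); rep('housing',n,mx&(Z>.054)&(Z<.068))
    rk=(Z>.019)&(Z<.031)&(Y>.08)&inr&(h[...,1]>60)&(h[...,0]<25)&(X<.56)
    nn,l,st,_=cv2.connectedComponentsWithStats(cv2.morphologyEx(rk.astype(np.uint8),cv2.MORPH_CLOSE,np.ones((9,9))))
    k=1+st[1:,4].argmax();q=P[n][(l==k)&rk];r=cv2.minAreaRect(q[:,:2].astype(np.float32));print('rack',n,np.round(r[0],4),np.round(r[1],4),r[2])
    bk=(h[...,1]<60)&(h[...,2]>130)&(abs(Z-.008)<.006)&(abs(Y)<.15)&inr&(X<.55)
    nn,l,st,_=cv2.connectedComponentsWithStats(cv2.morphologyEx(bk.astype(np.uint8),cv2.MORPH_OPEN,np.ones((3,3))))
    k=1+st[1:,4].argmax();q=P[n][(l==k)];r=cv2.minAreaRect(q[:,:2].astype(np.float32));print('book',n,np.round(r[0],4),np.round(r[1],4),r[2])
E
python3 m.py; python3 - <<'E'
from h import *
a=cv2.imread('pics/top0.png');s=cv2.imread('pics/scene0.png')
c=np.hstack([cv2.resize(a[180:290,140:280],None,fx=2.8,fy=2.8),cv2.resize(s[160:270,350:490],None,fx=2.8,fy=2.8)])
cv2.imwrite('pics/crop.png',c);print(c.shape)
E
```

```text
yel captop scene 97 mean [0.5634 0.2554 0.1102] circ [0.5619 0.2551] 0.0151 z [0.1055 0.1104 0.1125]
red captop scene 116 mean [0.584  0.1875 0.1078] circ [0.5818 0.1876] 0.0166 z [0.094  0.11   0.1126]
blue captop scene 107 mean [0.5447 0.3231 0.1088] circ [0.5421 0.3216] 0.0163 z [0.1009 0.1099 0.1124]
green captop scene 74 mean [0.4386 0.2589 0.1003] circ [0.4369 0.2584] 0.0165 z [0.0976 0.1003 0.1029]
turq captop scene 90 mean [0.4498 0.3377 0.0995] circ [0.4481 0.3387] 0.0153 z [0.0926 0.1005 0.1027]
pad scene 127 mean [ 0.4858 -0.2592  0.0827] circ [ 0.4952 -0.26  ] 0.0302 z [0.0807 0.0828 0.085 ]
housing scene 109 mean [ 0.4789 -0.234   0.0625] circ [ 0.4903 -0.2608] 0.0508 z [0.0565 0.0636 0.0658]
rack scene [0.5366 0.292 ] [0.047  0.0365] 6.1111884117126465
book scene [ 0.5116 -0.0112] [0.0939 0.1813] 6.342532634735107
yel captop top 140 mean [0.5608 0.2546 0.1071] circ [0.5608 0.2548] 0.015 z [0.1048 0.1072 0.1098]
red captop top 141 mean [0.5784 0.1872 0.1059] circ [0.5799 0.1884] 0.0147 z [0.0969 0.107  0.1097]
blue captop top 150 mean [0.5405 0.321  0.1062] circ [0.5416 0.322 ] 0.0148 z [0.101  0.1066 0.1088]
green captop top 137 mean [0.4364 0.2579 0.0967] circ [0.4367 0.2584] 0.0145 z [0.0937 0.0969 0.0992]
turq captop top 159 mean [0.4479 0.3364 0.0969] circ [0.4942 0.332 ] 0.0626 z [0.0933 0.097  0.0996]
pad top 299 mean [ 0.4863 -0.2611  0.0784] circ [ 0.4955 -0.2612] 0.0301 z [0.0759 0.0783 0.081 ]
housing top 465 mean [ 0.4722 -0.2555  0.0591] circ [ 0.4929 -0.2595] 0.0509 z [0.055  0.0593 0.0625]
rack top [0.5497 0.2533] [0.048  0.2147] 16.30931854248047
book top [ 0.5158 -0.011 ] [0.0862 0.1787] 6.947620391845703
(308, 784, 3)
```

View pics/crop.png

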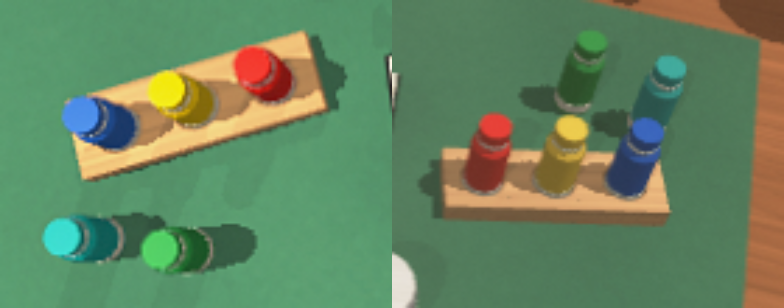

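The crop confirms the choice: the yellow bottle stands in the middle hole between blue and red, while green and turquoise stand loose on the mat. My x-limits clipped the mixer, rack and book, so I'll re-measure those.

```bash
sed -i 's/&(X<.5)$/\&(X<.62)\&(Y>-.36)/; s/&(X<.56)$/\&(X<.65)/; s/&(X<.55)$/\&(X<.62)/' m.py; python3 m.py | grep -E 'pad|hous|rack|book'
python3 - <<'E'
from m import *
E
python3 - <<'E'
from h import *
t=pickle.load(open('pics/top0.png.pkl','rb'))
# pad / housing circles by rays: dark outline
for n in('top','scene'):
    s=pickle.load(open(f'pics/{n}0.png.pkl','rb'))
    yy,xx=np.mgrid[:400,:640];p=depthpts(s,np.c_[xx.ravel(),yy.ravel()]).reshape(400,640,3)
    for nm,z,lo,hi in(('mannequin',.1,.15,.25),('pot',.15,.1,.2),('tin',.075,.06,.09)):
        pass
    m=(p[...,2]>.03)&(p[...,2]<.25)&(p[...,0]>.3)&(p[...,0]<.8)&(abs(p[...,1])<.45)
    k,l,st,c=cv2.connectedComponentsWithStats(m.astype(np.uint8))
    for i in range(1,k):
        if st[i,4]>60:
            q=p[l==i];print(n,st[i,:4],q.min(0).round(3),q.max(0).round(3))
E
```

```text
pad scene 253 mean [ 0.499  -0.2586  0.0823] circ [ 0.4958 -0.2598] 0.0307 z [0.0779 0.0825 0.085 ]
housing scene 430 mean [ 0.5138 -0.2494  0.0618] circ [ 0.4982 -0.2587] 0.0537 z [0.0552 0.0629 0.066 ]
rack scene [0.5609 0.2557] [0.0734 0.218 ] 15.72683334350586
book scene [ 0.5395 -0.0079] [0.1502 0.1815] 6.342533111572266
pad top 551 mean [ 0.4978 -0.2613  0.0785] circ [ 0.4978 -0.2613] 0.0306 z [0.076  0.0784 0.0812]
housing top 855 mean [ 0.4965 -0.2555  0.0591] circ [ 0.4985 -0.2615] 0.0529 z [0.055  0.0594 0.0625]
rack top [0.5607 0.2557] [0.0708 0.2162] 16.24315643310547
book top [ 0.5426 -0.0077] [0.1398 0.1788] 7.14824104309082
yel captop scene 97 mean [0.5634 0.2554 0.1102] circ [0.5619 0.2551] 0.0151 z [0.1055 0.1104 0.1125]
red captop scene 116 mean [0.584  0.1875 0.1078] circ [0.5818 0.1876] 0.0166 z [0.094  0.11   0.1126]
blue captop scene 107 mean [0.5447 0.3231 0.1088] circ [0.5421 0.3216] 0.0163 z [0.1009 0.1099 0.1124]
green captop scene 74 mean [0.4386 0.2589 0.1003] circ [0.4369 0.2584] 0.0165 z [0.0976 0.1003 0.1029]
turq captop scene 90 mean [0.4498 0.3377 0.0
[... 1607 characters left out ...]
52] [ 0.434 -0.316  0.03 ] [ 0.554 -0.206  0.083]
top [155 256  26  17] [0.43  0.319 0.03 ] [0.466 0.352 0.102]
top [191 261  22  17] [0.418 0.24  0.031] [0.455 0.272 0.101]
scene [226 146  37  33] [ 0.448 -0.314  0.03 ] [ 0.555 -0.206  0.087]
scene [410 171  17  25] [0.421 0.24  0.031] [0.457 0.277 0.103]
scene [426 180  29  50] [0.433 0.304 0.03 ] [0.562 0.357 0.114]
scene [210 198  41  56] [ 0.714 -0.217  0.03 ] [ 0.8   -0.131  0.173]
scene [375 200  18  29] [0.564 0.169 0.03 ] [0.602 0.206 0.114]
scene [401 201  19  28] [0.546 0.236 0.031] [0.582 0.274 0.113]
scene [287 218  37  45] [ 0.716 -0.02   0.03 ] [0.774 0.069 0.201]
scene [329 249  30  35] [0.719 0.089 0.03 ] [0.789 0.16  0.08 ]
```

Measured positions: bottle axis about (0.561, 0.255), cap top at 0.109 as it must be, and rack centre agreeing at (0.561, 0.256) with yaw about 16° and size 71 x 216. The pad is at (0.497, -0.260), z 0.080, radius 30. The book's middle is near (0.541, -0.008). Next I work out the approach above the bottle.

```bash
cat > go.py <<'E'
import sys
from h import *
from scipy.spatial.transform import Rotation as Ro
o=readout.get_obs();p=o['position'];r=Ro.from_quat(o['eef_rot'])
x,y,z,yaw=map(float,sys.argv[1:5]) # yaw deg: direction of tool y (closing line)
c,s=np.cos(np.radians(yaw)),np.sin(np.radians(yaw))
T=Ro.from_matrix(np.array([[-s,c,0],[c,s,0],[0,0,-1]]))
print('p',p.round(4),'d',r.inv().apply(np.array([x,y,z])-p).round(4),'rot',(r.inv()*T).as_rotvec().round(4),
 'yaw',np.degrees(np.arctan2(*r.as_matrix()[[1,0],1])).round(2),'F',o['contact_force'].round(2),'gw',o['grip_width'],'gf',o['grip_force'],'q',o['joint_pos'].round(2),'t',o['time'])
E
python3 go.py .561 .255 .17 16
```

```text
p [0.1679 0.4972 0.2308] d [-0.4499 -0.1036  0.0608] rot [-1.200e-03  3.000e-04  9.657e-01] yaw 71.33 F [-0.32 -0.5  -0.43] gw 1.0009864667481232 gf 0.0 q [ 1.02  0.31  1.5  -0.    1.33 -0.22] t 0.1
```

```bash
python3 -m crank '-0.04 -0.01 0 0 0 0.1 0.0854; -0.08 -0.02 0 0 0 0.2 0.0854; -0.12 -0.03 0 0 0 0.3 0.0854; -0.16 -0.04 0 0 0 0.4 0.0854; -0.2 -0.05 0 0 0 0.5 0.0854; -0.24 -0.06 0 0 0 0.6 0.0854; -0.28 -0.065 0 0 0 0.7 0.0854; -0.32 -0.075 0 0 0 0.8 0.0854; -0.36 -0.085 0.01 0 0 0.9 0.0854; -0.4 -0.095 0.02 0 0 0.966 0.0854; -0.44 -0.1 0.04 0 0 0.966 0.0854; -0.45 -0.1036 0.061 -0.0012 0 0.966 0.0854; -0.45 -0.1036 0.061 -0.0012 0 0.966 0.0854; -0.45 -0.1036 0.061 -0.0012 0 0.966 0.0854; -0.45 -0.1036 0.061 -0.0012 0 0.966 0.0854; -0.45 -0.1036 0.061 -0.0012 0 0.966 0.0854' 60
python3 - <<'E'
from h import *
s=snap('wrist','wrist1.png')
h=cv2.cvtColor(s['img'],cv2.COLOR_RGB2HSV)
m=((h[...,0]>20)&(h[...,0]<33)&(h[...,1]>150)&(h[...,2]>90)).astype(np.uint8)
k,l,st,c=cv2.connectedComponentsWithStats(m)
for i in range(1,k):
    if st[i,4]>300:
        yy,xx=np.where(l==i);q=depthpts(s,np.c_[xx,yy]);t=q[(q[:,2]>.1)&(q[:,2]<.12)]
        if len(t)>20: print(st[i],cv2.minEnclosingCircle(t[:,:2].astype(np.float32)),t.mean(0))
E
python3 go.py .561 .255 .045 16
```

```text
time: 1.43
position: [0.5608, 0.2562, 0.1719]
eef_rot: [0.601, 0.799, 0.001, 0.001]
contact_force: [-0.2, 0.5, -0.6]
grip_width: 0.997
grip_force: 0.0
[ 295  160   55   76 3065] ((0.5617355704307556, 0.25505590438842773), 0.015111786313354969) [0.56130943 0.25609364 0.10880723]
p [0.5608 0.2562 0.1719] d [-0.0013 -0.0006  0.1269] rot [ 0.0032 -0.0005  0.0012] yaw 16.07 F [ 0.29 -0.14  0.74] gw 1.0025780352469713 gf 0.0 q [ 0.24  0.56  1.29  0.    1.29 -0.04] t 1.4833
```

View pics/wrist1.png

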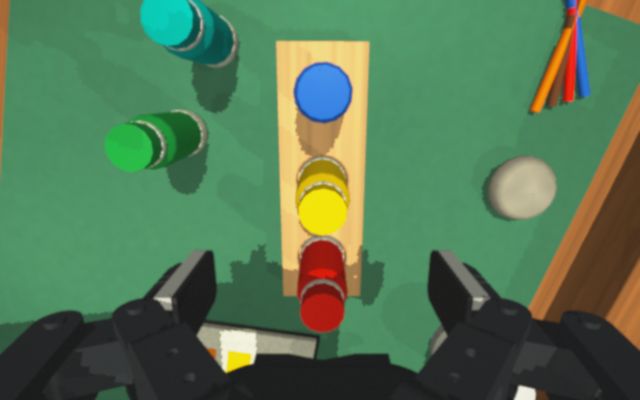

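The wrist view shows the yellow cap (322,212) centred between the open fingers, blue at (323,92) and red at (322,305). The depth puts the cap at (0.5617, 0.255, 0.109), which agrees. Descending in two steps.

```bash
python3 -m crank '-0.0013 0 0.02 0.003 0 0 0.0854; -0.0013 0 0.045 0.003 0 0 0.0854; -0.0013 0 0.07 0.003 0 0 0.0854; -0.0013 0 0.09 0.003 0 0 0.0854; -0.0013 0 0.11 0.003 0 0 0.0854; -0.0013 0 0.12 0.003 0 0 0.0854; -0.0013 0 0.127 0.003 0 0 0.0854; -0.0013 0 0.127 0.003 0 0 0.0854; -0.0013 0 0.127 0.003 0 0 0.0854'; python3 go.py .5615 .255 .045 16
```

```text
time: 2.23
position: [0.5621, 0.2544, 0.0443]
eef_rot: [0.602, 0.799, -0.0, -0.0]
contact_force: [0.2, -0.1, -0.4]
grip_width: 0.999
grip_force: 0.0
p [0.5621 0.2544 0.0443] d [ 0.0008 -0.0004 -0.0007] rot [-0.0005 -0.0005  0.0001] yaw 16.0 F [ 0.23 -0.12 -0.41] gw 0.9991773595279967 gf 0.0 q [ 0.24  0.7   1.4   0.    1.04 -0.04] t 2.2333
```

Close on the bottle, with rows to let the fingers settle.

```bash
python3 -m crank '0 0 0 0 0 0 0.03; 0 0 0 0 0 0 0.03; 0 0 0 0 0 0 0.03; 0 0 0 0 0 0 0.03; 0 0 0 0 0 0 0.03; 0 0 0 0 0 0 0.03; 0 0 0 0 0 0 0.03; 0 0 0 0 0 0 0.03; 0 0 0 0 0 0 0.03; 0 0 0 0 0 0 0.03; 0 0 0 0 0 0 0.03; 0 0 0 0 0 0 0.03' 60; python3 go.py .5615 .255 .2 16
```

```text
time: 3.23
position: [0.5621, 0.2541, 0.044]
eef_rot: [0.602, 0.799, -0.0, -0.0]
contact_force: [0.9, 0.8, 6.1]
grip_width: 0.428
grip_force: 60.5
p [0.5621 0.2541 0.044 ] d [ 0.0011 -0.0005 -0.156 ] rot [-0.0006 -0.0005 -0.0003] yaw 15.98 F [0.87 0.85 6.11] gw 0.4277318759000115 gf 60.46678131446242 q [ 0.23  0.7   1.4   0.    1.04 -0.04] t 3.2333
```

The opening is 36.5 mm, about the body's 38 mm, with 60 N of grip. Lift straight up.

```bash
python3 -m crank '0 0 -0.005 0 0 0 0.03; 0 0 -0.015 0 0 0 0.03; 0 0 -0.03 0 0 0 0.03; 0 0 -0.05 0 0 0 0.03; 0 0 -0.07 0 0 0 0.03; 0 0 -0.09 0 0 0 0.03; 0 0 -0.11 0 0 0 0.03; 0 0 -0.13 0 0 0 0.03; 0 0 -0.145 0 0 0 0.03; 0 0 -0.15 0 0 0 0.03; 0 0 -0.15 0 0 0 0.03; 0 0 -0.15 0 0 0 0.03; 0 0 -0.15 0 0 0 0.03' ; python3 go.py .497 -.2605 .19 16
python3 - <<'E'
from h import *
s=snap('scene','scene2.png'); c=s['img'][130:280,330:530,::-1]
cv2.imwrite('pics/c2.png',cv2.resize(c,None,fx=3,fy=3))
E
```

```text
time: 4.32
position: [0.5615, 0.2539, 0.192]
eef_rot: [0.602, 0.799, -0.002, -0.002]
contact_force: [0.0, -0.2, -1.4]
grip_width: 0.428
grip_force: 60.0
p [0.5615 0.2539 0.192 ] d [-0.4768 -0.2036  0.0026] rot [-0.0043 -0.0006 -0.0003] yaw 15.99 F [ 0.02 -0.16 -1.44] gw 0.428233074731858 gf 60.03215507604182 q [ 0.23  0.55  1.25  0.    1.34 -0.04] t 4.3167
```

View pics/c2.png

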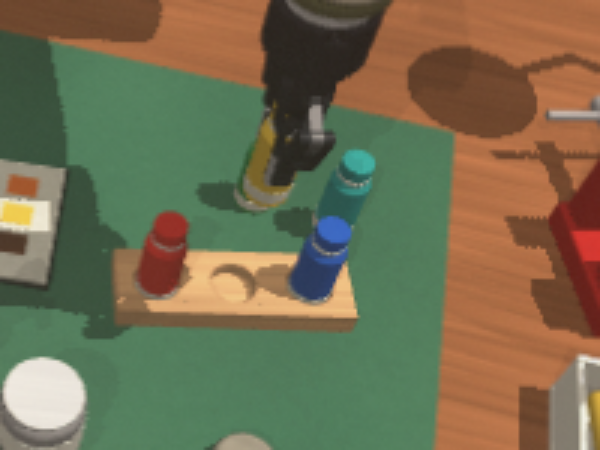

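The crop shows the yellow bottle hanging in the fingers at (262,170), apparently upright, the middle hole empty at (232,283), and red and blue undisturbed. Carry it over the mixer at this height.

```bash
python3 -m crank '-0.01 -0.004 0 -0.002 0 0 0.03; -0.03 -0.013 0 -0.003 0 0 0.03; -0.055 -0.023 0 -0.004 0 0 0.03; -0.085 -0.036 0 -0.004 0 0 0.03; -0.115 -0.049 0 -0.004 0 0 0.03; -0.145 -0.062 0 -0.004 0 0 0.03; -0.175 -0.075 0 -0.004 0 0 0.03; -0.205 -0.088 0 -0.004 0 0 0.03; -0.235 -0.1 0 -0.004 0 0 0.03; -0.265 -0.113 0 -0.004 0 0 0.03; -0.295 -0.126 0 -0.004 0 0 0.03; -0.325 -0.139 0 -0.004 0 0 0.03; -0.355 -0.152 0 -0.004 0 0 0.03; -0.385 -0.164 0 -0.004 0 0 0.03; -0.415 -0.177 0 -0.004 0 0 0.03; -0.44 -0.188 0 -0.004 0 0 0.03; -0.46 -0.196 0 -0.004 0 0 0.03; -0.471 -0.201 0 -0.004 0 0 0.03; -0.476 -0.2035 0 -0.004 0 0 0.03; -0.476 -0.2035 0 -0.004 0 0 0.03'; python3 -m crank '0 0 0 0 0 0 0.03; 0 0 0 0 0 0 0.03; 0 0 0 0 0 0 0.03'; python3 go.py .497 -.2605 .19 16
python3 - <<'E'
from h import *
a=snap('top','top3.png')
# bottle tilt & position: yellow points
for n in('scene','top'):
    s=snap(n);h=cv2.cvtColor(s['img'],cv2.COLOR_RGB2HSV)
    yy,xx=np.where((h[...,0]>20)&(h[...,0]<33)&(h[...,1]>150)&(h[...,2]>60))
    q=depthpts(s,np.c_[xx,yy]);m=(q[:,2]>.12)&(q[:,2]<.3)&(abs(q[:,1]+.26)<.06)
    q=q[m];print(n,len(q),q.min(0) if len(q) else 0,q.max(0) if len(q) else 0)
s=snap('scene','scene3.png')
cv2.imwrite('pics/c3.png',np.hstack([cv2.resize(s['img'][70:220,150:290,::-1],None,fx=2.8,fy=2.8),cv2.resize(a['img'][160:310,360:500,::-1],None,fx=2.8,fy=2.8)]))
E
```

```text
time: 6.03
position: [0.497, -0.26, 0.1931]
eef_rot: [0.602, 0.798, 0.001, 0.0]
contact_force: [0.4, -0.7, -0.9]
grip_width: 0.431
grip_force: 60.1
time: 6.28
position: [0.4977, -0.2585, 0.1936]
eef_rot: [0.601, 0.799, 0.001, 0.0]
contact_force: [-0.1, -0.6, -1.0]
grip_width: 0.427
grip_force: 60.1
p [ 0.4977 -0.2585  0.1936] d [-0.0017 -0.0012  0.0035] rot [ 0.0021 -0.0006  0.0011] yaw 16.06 F [-0.13 -0.6  -0.95] gw 0.42706182810880083 gf 60.08860013913363 q [-0.69  0.42  1.45  0.    1.27 -0.97] t 6.2833
scene 111 [ 0.48742637 -0.26175053  0.16477175] [ 0.51584812 -0.23652951  0.2700065 ]
top 24 [ 0.49616352 -0.24673189  0.17768192] [ 0.51256602 -0.23735649  0.20285548]
```

View pics/c3.png

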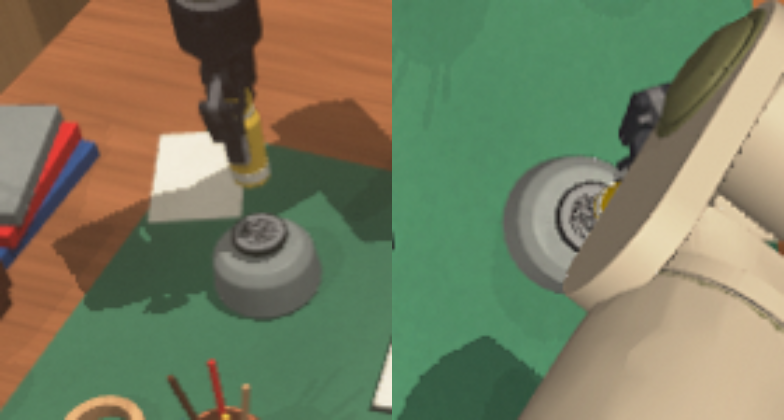

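The crop shows the bottle held upright over the mixer: its foot is at (252,180), the pad at (260,232) is still clear below it. Descend to just above the pad.

```bash
python3 -m crank '-0.001 -0.0005 0.01 0.001 0 0 0.03; -0.001 -0.0005 0.025 0.001 0 0 0.03; -0.001 -0.0005 0.04 0.001 0 0 0.03; -0.001 -0.0005 0.055 0.001 0 0 0.03; -0.001 -0.0005 0.065 0.001 0 0 0.03; -0.001 -0.0005 0.07 0.001 0 0 0.03; -0.001 -0.0005 0.07 0.001 0 0 0.03; -0.001 -0.0005 0.07 0.001 0 0 0.03; -0.001 -0.0005 0.07 0.001 0 0 0.03'; python3 -m crank '0 0 0.002 0 0 0 0.03; 0 0 0.004 0 0 0 0.03; 0 0 0.006 0 0 0 0.03; 0 0 0.008 0 0 0 0.03; 0 0 0.01 0 0 0 0.03; 0 0 0.01 0 0 0 0.03; 0 0 0.01 0 0 0 0.03';  python3 go.py .497 -.2605 .114 16
```

```text
time: 7.23
position: [0.4977, -0.2609, 0.1242]
eef_rot: [0.602, 0.799, 0.001, 0.001]
contact_force: [-0.6, -0.0, -1.5]
grip_width: 0.428
grip_force: 60.0
time: 7.82
position: [0.4974, -0.2606, 0.1135]
eef_rot: [0.602, 0.799, 0.001, 0.0]
contact_force: [-0.4, 0.7, 1.1]
grip_width: 0.434
grip_force: 60.1
p [ 0.4974 -0.2606  0.1135] d [ 0.0002 -0.0003 -0.0005] rot [ 0.001  -0.0005 -0.0003] yaw 15.99 F [-0.37  0.73  1.1 ] gw 0.43378762117441033 gf 60.13689904008061 q [-0.69  0.51  1.54  0.    1.1  -0.97] t 7.8167
```

Contact: the force changed from -1.5 to +1.1 N at TCP 0.1135, as expected. Press on slowly.

```bash
python3 -m crank '0 0 0.002 0 0 0 0.03; 0 0 0.004 0 0 0 0.03; 0 0 0.006 0 0 0 0.03; 0 0 0.007 0 0 0 0.03; 0 0 0.007 0 0 0 0.03'; python3 -m crank '0 0 0.001 0 0 0 0.03; 0 0 0.001 0 0 0 0.03';python3 -m crank '0 0 0.001 0 0 0 0.03; 0 0 0.001 0 0 0 0.03'
```

```text
time: 8.23
position: [0.4975, -0.2607, 0.1066]
eef_rot: [0.602, 0.799, 0.001, 0.0]
contact_force: [-1.0, 1.4, 6.3]
grip_width: 0.427
grip_force: 60.7
time: 8.4
position: [0.4975, -0.2607, 0.106]
eef_rot: [0.602, 0.799, 0.001, 0.0]
contact_force: [-1.5, 0.6, 6.4]
grip_width: 0.43
grip_force: 61.0
time: 8.57
position: [0.4976, -0.2608, 0.1059]
eef_rot: [0.602, 0.799, 0.0, 0.001]
contact_force: [-3.4, 2.8, 14.2]
grip_width: 0.435
grip_force: 61.7
```

The force jumped from 6.4 to 14 N while the TCP stopped moving, so the pad is on its rigid stop. Hold for just over a second.

```bash
python3 -m crank '0 0 0.0005 0 0 0 0.03; 0 0 0.0005 0 0 0 0.03; 0 0 0.0005 0 0 0 0.03; 0 0 0.0005 0 0 0 0.03; 0 0 0.0005 0 0 0 0.03; 0 0 0.0005 0 0 0 0.03; 0 0 0.0005 0 0 0 0.03'; python3 -m crank '0 0 0 0 0 0 0.03; 0 0 0 0 0 0 0.03; 0 0 0 0 0 0 0.03; 0 0 0 0 0 0 0.03; 0 0 0 0 0 0 0.03; 0 0 0 0 0 0 0.03; 0 0 0 0 0 0 0.03; 0 0 0 0 0 0 0.03'
python3 - <<'E'
from h import *
s=snap('scene','scene4.png')
cv2.imwrite('pics/c4.png',cv2.resize(s['img'][90:200,180:310,::-1],None,fx=4,fy=4))
E
```

```text
time: 9.15
position: [0.4976, -0.2608, 0.1058]
eef_rot: [0.602, 0.799, 0.0, 0.001]
contact_force: [-5.1, 3.8, 18.1]
grip_width: 0.43
grip_force: 62.1
time: 9.82
position: [0.4976, -0.2608, 0.1058]
eef_rot: [0.602, 0.799, 0.0, 0.001]
contact_force: [-4.6, 3.8, 17.8]
grip_width: 0.428
grip_force: 62.1
```

View pics/c4.png

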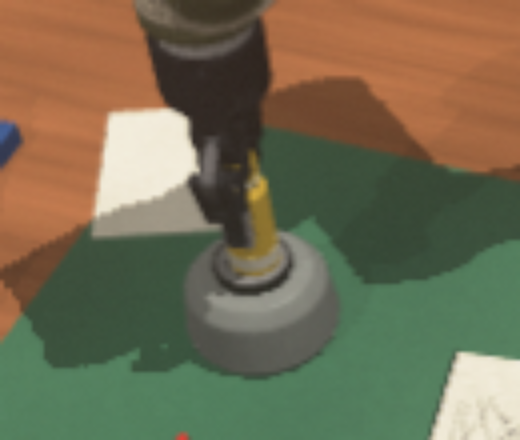

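The picture shows the bottle standing upright at the centre of the depressed pad, foot at (257,268). It has been held at about 18 N for 1.2 s. Lift straight up.

```bash
python3 -m crank '0 0 -0.003 0 0 0 0.03; 0 0 -0.008 0 0 0 0.03; 0 0 -0.015 0 0 0 0.03; 0 0 -0.025 0 0 0 0.03; 0 0 -0.035 0 0 0 0.03; 0 0 -0.045 0 0 0 0.03; 0 0 -0.055 0 0 0 0.03; 0 0 -0.06 0 0 0 0.03; 0 0 -0.06 0 0 0 0.03; 0 0 -0.06 0 0 0 0.03'; python3 go.py .541 -.008 .162 16
```

```text
time: 10.7
position: [0.4973, -0.2606, 0.164]
eef_rot: [0.602, 0.799, 0.001, 0.0]
contact_force: [0.4, -0.8, -1.9]
grip_width: 0.428
grip_force: 60.1
p [ 0.4973 -0.2606  0.164 ] d [0.2308 0.1116 0.0022] rot [ 0.0011 -0.0004 -0.0002] yaw 15.99 F [ 0.36 -0.76 -1.87] gw 0.42833150234355505 gf 60.06412746850401 q [-0.69  0.45  1.48  0.    1.21 -0.97] t 10.7
```

```bash
python3 -m crank '0.008 0.004 0 0 0 0 0.03; 0.025 0.012 0 0 0 0 0.03; 0.045 0.022 0 0 0 0 0.03; 0.07 0.034 0 0 0 0 0.03; 0.095 0.046 0 0 0 0 0.03; 0.12 0.058 0 0.001 0 0 0.03; 0.145 0.07 0 0.001 0 0 0.03; 0.17 0.082 0 0.001 0 0 0.03; 0.195 0.094 0.001 0.001 0 0 0.03; 0.213 0.103 0.002 0.001 0 0 0.03; 0.225 0.109 0.002 0.001 0 0 0.03; 0.23 0.111 0.002 0.001 0 0 0.03; 0.23 0.111 0.002 0.001 0 0 0.03; 0.23 0.111 0.002 0.001 0 0 0.03; 0.23 0.111 0.002 0.001 0 0 0.03; 0.23 0.111 0.002 0.001 0 0 0.03; 0.23 0.111 0.002 0.001 0 0 0.03; 0.23 0.111 0.002 0.001 0 0 0.03'; python3 go.py .541 -.008 .162 16
python3 - <<'E'
from h import *
s=snap('scene','scene5.png')
yy,xx=np.mgrid[:400,:640];p=depthpts(s,np.c_[xx.ravel(),yy.ravel()]).reshape(400,640,3)
q=p[(abs(p[...,0]-.497)<.03)&(abs(p[...,1]+.26)<.03)&(p[...,2]>.06)];print('pad z',np.median(q[:,2]))
h=cv2.cvtColor(s['img'],cv2.COLOR_RGB2HSV)
q=p[(h[...,0]>20)&(h[...,0]<33)&(h[...,1]>120)&(p[...,2]>.1)&(abs(p[...,1]+.008)<.08)];print('bottle',q.min(0),q.max(0))
cv2.imwrite('pics/c5.png',s['img'][:,:,::-1])
E
```

```text
time: 12.2
position: [0.5407, -0.0095, 0.1622]
eef_rot: [0.602, 0.798, 0.0, -0.0]
contact_force: [0.3, 0.3, -1.2]
grip_width: 0.433
grip_force: 60.0
p [ 0.5407 -0.0095  0.1622] d [0.0013 0.0007 0.0002] rot [ 0.     -0.0005 -0.0011] yaw 15.94 F [ 0.27  0.34 -1.25] gw 0.4328599217854964 gf 60.02113129477948 q [-0.23  0.41  1.55  0.    1.18 -0.51] t 12.2
pad z 0.08155506247874306
bottle [ 0.53123592 -0.01951716  0.13160738] [0.60232419 0.01033395 0.24805508]
```

View pics/c5.png

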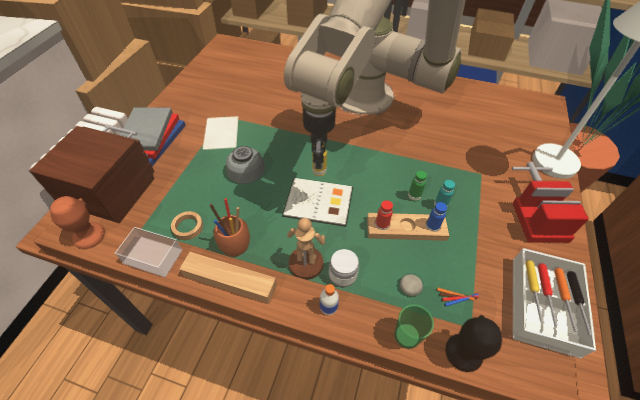

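The picture shows the bottle held over the sketchbook at (319,160). The pad is up again at z 0.0816, and everything else is where it was. Let it settle briefly, then hand in.

```bash
python3 -m crank '0 0 0 0 0 0 0.03; 0 0 0 0 0 0 0.03; 0 0 0 0 0 0 0.03; 0 0 0 0 0 0 0.03; 0 0 0 0 0 0 0.03; 0 0 0 0 0 0 0.03'; python3 -c "
from plant import manip;print(manip.hand_in())"
```

```text
time: 12.75
position: [0.5407, -0.0089, 0.1622]
eef_rot: [0.602, 0.799, 0.0, -0.0]
contact_force: [-0.2, -0.1, -1.0]
grip_width: 0.431
grip_force: 60.0
the job is handed in; nothing more can be done
None
```

I handed the job in at 12.75 s, with no verdict returned: the yellow bottle was pressed onto the pad's stop for about 1.2 s and is held upright, foot about 12 cm over the middle of the sketchbook; nothing else looked moved in the last picture.

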